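# Clear the adapter ring aside and draw out the lens-cap drawer

## Robot

A 7-joint arm with a two-finger parallel gripper is mounted at the origin on the work surface. World frame = base frame: x ahead of the robot, y to its left, z up, the work surface at z = 0. Lengths are in m, angles in rad, forces in N, time in s.
With the tool pointing down it reaches from about 0.425 to 0.925 m from the base axis. Payload 6.8 kg.
Tool frame: the origin (TCP) lies on the front face of the gripper's body, between the roots of the fingers; the fingertips stand 73 mm ahead of it and the grasp point (between the pads) lies 54 mm ahead of it; z points along the fingers, y is the direction in which the jaws open and shut (so a half turn about z gives the same grasp; the last joint's range is limited). The gripper opens to 85 mm and grips with 20 to 120 N. Pads are 22 mm wide; open, the fingers measure 114 mm over their backs; the gripper's body (76 mm by 85 mm) begins 54 mm behind the grasp point. The pads swing forward as they close: fully open they stand 13 mm farther back than shut.
Start: joints at [-1.319, 0.477, 0.022, 1.555, -0.011, 1.109, -0.083], TCP at [0.238, 0.632, 0.304] pointing down, gripper open.
Joint ranges: [-2.96, 2.96], [-0.34, 2.1], [-1.41, 1.46], [0.24, 2.44], [-1.37, 4.51], [0.17, 1.92], [-2.96, 2.96]. Speed limits (rad/s): [2.39, 2.39, 3.14, 3.14, 3.14, 3.14, 3.14].

## Interface

Orientations are given as a unit quaternion [w, x, y, z].
In Python, from station import get_obs, read_camera, hand_in, spot_in, cut_out, spot_point gives the robot as it stands. The module is installed in compiled form; this text tells all that it offers.
- The arm moves only by the tool move_arm, never from a script. Its arguments are lists of equal length, an entry for each row: "gripper": the opening, from 0 (shut) to 1 (fully open); "xyz": the shift along the tool's x, y, z in cm, a list of three; "twist": the turn about the tool's z in rad. A call has 1 to 5 rows; each row is the pose to reach, as a shift and turn from the pose commanded when the call began, along the tool's axes at that moment; what a row does not reach only later rows make up. A row lasts 1/12 s, in which the tool goes at most 41.7 mm and 7.16 degrees, less where a joint would pass 70% of its speed; a pose out of reach is approached as far as the arm can. A call with a gripper value outside its range is refused whole. The fingers move at their own pace and stop on an object; "squeeze" is the grip in N (left out, the last holds). Time passes only in rows, so rows that repeat a pose let the fingers close. It gives the time, the measured TCP pose, the force and the opening at its end, in the units of the state.
- get_obs(): the state, without advancing time (a new reading comes with each control period).
- read_camera(name): name is "scene" or "top" or "wrist"; returns a dict with "pixels" (480x640x3 uint8, red, green, blue), "fx", "fy", "cx", "cy" (pixels), "k1" (the pictures are not rectified: a ray, as slopes to the right and down, at radius r is drawn at 1 + k1 r^2 times it, then the intrinsics apply), "R" (3x3) and "t" (3): a world point X has camera coordinates R X + t. Camera axes: x right, y down, z forward; pixel columns grow to the right and rows downward; lengths in m; the calibration is good to about 2 mm. A picture is of the moment at which its call begins. There is no depth.
- hand_in(): hands the job in, once; it reports no verdict.
Trained networks look in the newest picture that a camera, given by its name, has taken for a name from the list of things; names that differ only in an ending like _2 or _b are one class to them, and where a whole thing is asked for, a point or a joint stands for the part that bears it (a point fixed in the world has none). Each returns a list of dicts, best first, with "p" (0 to 1); they miss things now and then, are a little off and sometimes report something else, mostly with a low value. They report only what shows in the picture. A call takes as long as a camera call.
- spot_in(query, camera): "centre" ([x, y, z] in m, in world coordinates, good to about 4 mm: the middle of the surface that is visible of it).
- cut_out(query, camera): "pixels" (480x640 bool, what is visible of it).
- spot_point(query, camera): "centre" ([x, y, z] in m, in world coordinates, good to about 4 mm: a listed point, or the origin of a listed thing).
The state is a dict: "t": time; "q": joint angles; "joint_vel": joint speeds; "joint_torque": joint torques, N m; "eef_pos": TCP position; "tool_rot": TCP orientation; "contact_force": force on the tool from outside, world axes, zero at the start; "torque": the same for the moment, N m; "gripper_width": opening from 0.0 (shut) to 1.0 (fully open).
Only numpy, scipy, OpenCV 4.12 (cv2) and the standard library are available. Lean on these libraries where they do the work, as an engineer would, in place of code of your own. Each camera call takes 0.05 s, during which the arm holds its last target.

## Task

The caps are in the small drawer with the blue pull, and a steel adapter ring lies in its way. With the fingertips, slide the ring aside over the credenza top, without picking it up, until it is completely out of the drawer's path; then hook a fingertip behind the blue pull's upturned lip and draw the drawer all the way out to its stop. Leave the drawer with the grey pull shut, and do not disturb the lens, the loupe or the red hot-shoe cover.

Things in the scene. Friction and masses are not known exactly. Their poses are not given: they have to be found in the camera images.
- unit_blue: White drawer module fixed to the credenza top, 150 deep (x) x 100 wide (y) x 70 mm high; its one drawer, 84 mm wide, centred on y = 0, has a blue pull. Origin: centre of its underside. Its own -x axis points out of its front, the way the drawer comes out; z up. Front face at x = -75 mm; the pull reaches to x = -119 mm when shut, -219 mm when fully out. Top has two 3 mm ribs.
- pocket_blue (a point): Middle of the blue pull's finger pocket, level with the lip's top, 50 mm above the credenza top; moves with the drawer. The pull is a ledge with an upturned lip 6 mm thick at its outer end, 70 mm wide across. Pocket between drawer front and lip: 38 mm clear along the drawing direction (19 either side of this point), 26 mm deep, open at top and both sides. Axes as unit_blue's.
- drawer_blue (a joint): How far the blue-pull drawer is drawn out, m: 0 shut, 0.10 at the stop. It starts shut or a few mm ajar. It slides with about 2 N of friction and stays where it is left.
- unit_grey: The same module with a drawer that has a grey pull, fixed beside the first, side by side with fronts in line (5 mm between them), on its left or its right. Same frame and sizes.
- drawer_grey (a joint): How far the grey-pull drawer is drawn out, m; 0 shut.
- ring_center (a point): Centre of the loose polished steel adapter ring that lies flat on the credenza top before the blue-pull drawer: outside diameter 68 mm, open bore 54 mm (a closed pair of fingertips may go into it), 14 mm high; this point is 7 mm above its underside, z is the ring's axis. About 90 g.
- lens: Black wide-angle lens standing upright on its mount, 70 mm in diameter, 67 mm high; origin at the centre of its underside.
- loupe: Tiny loupe, dark steel with a glass top, standing upright, 30 mm in diameter, 32 mm high; origin at the centre of its underside.
- cover: Red silicone hot-shoe cover, 24 x 21 x 12 mm, lying on top of the grey-pull module; origin at the centre of its underside.

How it is judged:
By the outcome, as a careful person would: the job done as asked, in the order asked, and still so for the second after the job is handed in, with the robot touching nothing.
It also fails if it takes over 51 s, if anything falls off the work surface, if the arm or the gripper's body presses on something with over 40 N, if the wrist force passes 120 N, or if a joint passes its speed limit or range.

## Working session

There is one attempt and no reset: what is moved stays moved. The work goes in short steps, Python scripts to look and compute and a tool call to move; the robot and the scene stay as the last step left them, time stands still between calls to the robot, and variables do not carry over. Pictures are saved under pics/ and viewed, and the job is handed in when it is done.

Besides the shell and the picture viewer there is one more tool, called after "Request:" as name(argument=value, ...), one argument or row to a line, values as JSON. move_arm: Moves the arm, as the interface text tells. Its arguments: {"type":"object","properties":{"gripper":{"type":"array","items":{"type":"number"}},"xyz":{"type":"array","items":{"type":"array","items":{"type":"number"}}},"twist":{"type":"array","items":{"type":"number"}},"squeeze":{"type":"number"}},"required":["gripper","xyz","twist"]}

```bash
mkdir -p pics
python3 - <<'E'
from station import *
import cv2,numpy as np
o=get_obs(); print(o['t'],o['eef_pos'],o['tool_rot'],o['contact_force'],o['gripper_width'])
for c in ['scene','top']:
    r=read_camera(c); cv2.imwrite(f'pics/{c}0.png',r['pixels'][:,:,::-1])
    print(c,r['fx'],r['k1'],(-r['R'].T@r['t']).round(3))
for c in ['top','scene']:
  for q in ['unit_blue','pocket_blue','unit_grey','ring_center','lens','loupe','cover']:
    print(c,q,[(np.round(d['centre'],3).tolist(),round(d['p'],2)) for d in spot_point(q,c)[:3]])
print(get_obs()['t'])
E
```

```text
0.0 [0.23749977 0.63133043 0.30287946] [-1.07453058e-04  1.78928503e-01  9.83861622e-01 -9.42736971e-04] [0.21012664 0.40564422 0.53593181] 1.0033064981776825
scene 494.86392037774186 -0.005131816943058063 [0.777 0.304 0.635]
top 455.386852815037 -0.000891760354498455 [0.488 0.011 0.812]
top unit_blue [([0.581, 0.136, -0.002], 0.72)]
top pocket_blue [([0.558, 0.039, 0.048], 0.92)]
top unit_grey [([0.479, 0.16, -0.0], 0.82)]
top ring_center [([0.528, -0.046, 0.009], 0.8)]
top lens [([0.559, -0.193, 0.0], 0.55)]
top loupe [([0.444, -0.15, -0.002], 0.69)]
top cover [([0.497, 0.207, 0.07], 0.59)]
scene unit_blue [([0.579, 0.136, -0.004], 0.73)]
scene pocket_blue [([0.496, 0.208, 0.069], 0.71), ([0.557, 0.037, 0.049], 0.57), ([0.482, 0.164, -0.001], 0.33)]
scene unit_grey [([0.482, 0.164, -0.003], 0.82)]
scene ring_center [([0.528, -0.054, 0.008], 0.56)]
scene lens [([0.562, -0.194, -0.002], 0.59)]
scene loupe [([0.445, -0.152, 0.002], 0.62)]
scene cover [([0.497, 0.206, 0.071], 0.67)]
0.8
```

View pics/top0.png

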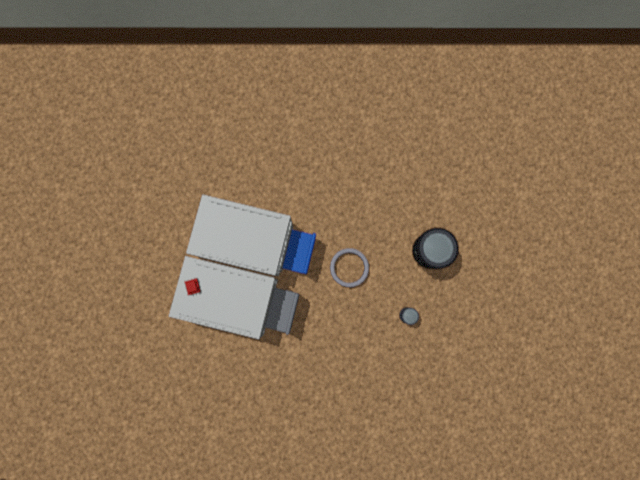

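View pics/scene0.png

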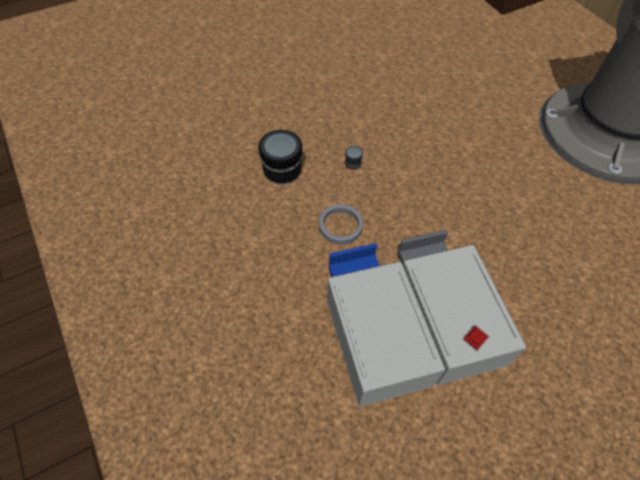

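The top view shows the ring around pixel (350,268), just in front of the blue pull at (300,252). The grey unit is below and left, and the lens (436,248) and loupe (409,316) are to the right. I'll slide the ring towards +x, away from the grey unit, where the top is empty.

```bash
cat > h.py <<'E'
from station import *
import numpy as np, cv2
from scipy.spatial.transform import Rotation as Rn
def Rt():
    q=get_obs()['tool_rot']; return Rn.from_quat([q[1],q[2],q[3],q[0]])
def go(x,y,z,xdir=None):
    o=get_obs(); R=Rt().as_matrix(); d=R.T@(np.array([x,y,z])-o['eef_pos'])*100
    tw=0
    if xdir is not None:
        l=R.T@np.array([*xdir,0]); tw=np.arctan2(l[1],l[0])
    print('pos',o['eef_pos'].round(4),'t',round(o['t'],2),'F',np.round(o['contact_force'],1),'shift cm',d.round(2),'twist',round(tw,3))
def px2plane(r,uv,z):
    uv=np.atleast_2d(uv).astype(float)
    K=np.array([[r['fx'],0,r['cx']],[0,r['fy'],r['cy']],[0,0,1]])
    n=cv2.undistortPoints(uv.reshape(-1,1,2),K,np.array([r['k1'],0,0,0,0.]))[:,0]
    R=np.array(r['R']);t=np.array(r['t']);C=-R.T@t
    d=np.c_[n,np.ones(len(n))]@R
    return C+d*((z-C[2])/d[:,2])[:,None]
E
python3 - <<'E'
from h import *
for c in ['top','scene']:
    r=read_camera(c)
    for q,z in [('ring_center',.014),('pocket_blue',.050),('unit_blue',.070),('unit_grey',.07)]:
        L=cut_out(q,c)
        if not L: print(c,q,None);continue
        m=L[0]['pixels'].astype(np.uint8)
        cs,_=cv2.findContours(m,cv2.RETR_EXTERNAL,cv2.CHAIN_APPROX_NONE)
        k=max(cs,key=cv2.contourArea)[:,0]
        P=px2plane(r,k,z)[:,:2].astype(np.float32)
        b=cv2.minAreaRect(P*1000)
        print(c,q,round(L[0]['p'],2),'circ',[np.round(v,4) for v in cv2.minEnclosingCircle(P)],'rect',np.round(b[0],1),np.round(b[1],1),round(b[2],1))
go(.528,-.05,.25,(.23,.973))
E
```

```text
top ring_center 0.88 circ [array([ 0.5302, -0.0498]), np.float64(0.0343)] rect [529.5 -49.9] [65.7 64.5] 25.8
top pocket_blue 0.9 circ [array([0.5584, 0.0436]), np.float64(0.0456)] rect [556.6  38.9] [52.9 84.2] 75.9
top unit_blue 0.86 circ [array([0.5764, 0.1138]), np.float64(0.1076)] rect [575.1 111.2] [200.6 103.5] 75.9
top unit_grey 0.91 circ [array([0.4732, 0.1413]), np.float64(0.1041)] rect [473.9 138.3] [196.7 101. ] 76.1
scene ring_center 0.83 circ [array([ 0.5317, -0.0463]), np.float64(0.038)] rect [532.4 -46.8] [75.8 65.8] 58.2
scene pocket_blue 0.81 circ [array([0.5605, 0.0326]), np.float64(0.04)] rect [560.9  33.9] [38.  74.3] 74.9
scene unit_blue 0.89 circ [array([0.5921, 0.1226]), np.float64(0.1074)] rect [584.  123.1] [202.3 111.9] 76.2
scene unit_grey 0.83 circ [array([0.499 , 0.1483]), np.float64(0.1069)] rect [486.9 149.5] [197.4 119.4] 75.5
pos [0.2377 0.6318 0.3039] t 1.3 F [ 0.  -0.2  0.4] shift cm [-51.18 -53.59   5.39] twist 1.443
```

Request:
move_arm(
  gripper=[0,0,0,0,0],
  squeeze=20,
  xyz=[
    [-51.1,-53.6,0],
    [-51.1,-53.6,0],
    [-51.1,-53.6,0],
    [-51.1,-53.6,0],
    [-51.1,-53.6,0],
  ],
  twist=[0.3,0.6,0.9,1.2,1.45],
)

```text
t: 1.72
eef_pos: [0.3196, 0.4382, 0.304]
tool_rot: [-0.0, 0.475, 0.88, 0.0]
contact_force: [1.3, 0.7, 0.5]
gripper_width: 0.296
```

```bash
python3 -c "
from h import *
go(.5295,-.0495,.25,(.2436,.97)); print(get_obs()['gripper_width'])"
```

```text
pos [0.3196 0.4382 0.304 ] t 1.72 F [1.3 0.7 0.5] shift cm [-52.3   -9.17   5.38] twist 0.826
0.2958397005692796
```

Request:
move_arm(
  gripper=[0,0,0,0,0],
  xyz=[
    [-52.3,-9.2,0],
    [-52.3,-9.2,0],
    [-52.3,-9.2,0],
    [-52.3,-9.2,0],
    [-52.3,-9.2,0],
  ],
  twist=[0.82,0.82,0.82,0.82,0.82],
)

```text
t: 2.13
eef_pos: [0.4029, 0.2472, 0.3042]
tool_rot: [-0.0, 0.723, 0.691, 0.0]
contact_force: [0.4, 0.3, 0.1]
gripper_width: -0.003
```

```bash
python3 -c "
from h import *
go(.5295,-.0495,.25,(.2436,.97)); print(get_obs()['gripper_width'])"
```

```text
pos [0.4029 0.2472 0.3042] t 2.13 F [0.4 0.3 0.1] shift cm [-29.08  13.98   5.4 ] twist 0.201
-0.0027734108045470956
```

Request:
move_arm(
  gripper=[0,0,0,0,0],
  xyz=[
    [-29.1,14.0,0],
    [-29.1,14.0,0],
    [-29.1,14.0,0],
    [-29.1,14.0,0],
    [-29.1,14.0,0],
  ],
  twist=[0.2,0.2,0.2,0.2,0.2],
)

```text
t: 2.55
eef_pos: [0.4859, 0.0561, 0.3044]
tool_rot: [-0.0, 0.786, 0.618, 0.001]
contact_force: [1.5, -0.1, -0.3]
gripper_width: 0.002
```

```bash
python3 -c "
from h import *
go(.5295,-.0495,.25,(.2436,.97)); print(get_obs()['gripper_width'])"
```

```text
pos [0.4859 0.0561 0.3044] t 2.55 F [ 1.5 -0.1 -0.3] shift cm [-9.24  6.73  5.43] twist 0.007
0.0023499976631500157
```

Request:
move_arm(
  gripper=[0,0,0,0,0],
  xyz=[
    [-9.2,6.7,3],
    [-9.2,6.7,3],
    [-9.2,6.7,5.4],
    [-9.2,6.7,5.4],
    [-9.2,6.7,5.4],
  ],
  twist=[0,0,0,0,0],
)

```text
t: 2.97
eef_pos: [0.5281, -0.0495, 0.2483]
tool_rot: [-0.0, 0.788, 0.616, -0.002]
contact_force: [-0.7, -0.4, 1.5]
gripper_width: -0.001
```

```bash
python3 -c "
from h import *
r=read_camera('wrist'); cv2.imwrite('pics/w1.png',r['pixels'][:,:,::-1])
go(.5295,-.0495,.25,(.2436,.97))
for q in ['ring_center','pocket_blue','unit_blue']:
  print(q,[(np.round(d['centre'],3).tolist(),round(d['p'],2)) for d in spot_point(q,'wrist')[:2]])
L=cut_out('ring_center','wrist')
if L:
  m=L[0]['pixels'].astype(np.uint8); k=max(cv2.findContours(m,0,1)[0],key=cv2.contourArea)[:,0]
  print(k.min(0),k.max(0),cv2.minEnclosingCircle(px2plane(r,k,.014)[:,:2].astype(np.float32)))
"
```

```text
pos [ 0.5284 -0.0477  0.2494] t 3.02 F [-0.5  0.8  0.4] shift cm [-0.15  0.15 -0.06] twist 0.005
ring_center []
pocket_blue [([0.556, 0.041, 0.05], 0.84)]
unit_blue []
[278 175] [362 260] ((0.5306493043899536, -0.04861598461866379), 0.034257933497428894)
```

View pics/w1.png

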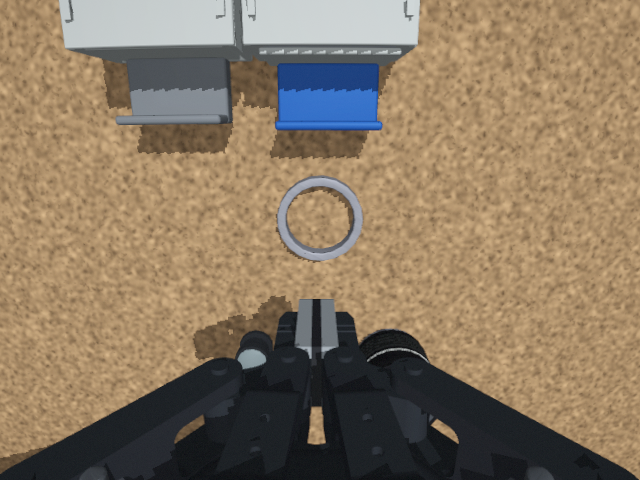

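The wrist view shows the ring centred at about pixel (320,218) in front of the blue pull. It measures (0.5305, -0.049) with a 34 mm radius, which matches the spec. I'll lower the closed fingertips into the bore.

Request:
move_arm(
  gripper=[0,0,0,0,0],
  xyz=[
    [0,0.2,4],
    [0,0.2,8],
    [0,0.2,12],
    [0,0.2,14],
    [0,0.2,14],
  ],
  twist=[0,0,0,0,0],
)

```text
t: 3.63
eef_pos: [0.5284, -0.0459, 0.1067]
tool_rot: [-0.002, 0.786, 0.619, -0.002]
contact_force: [-0.0, 0.1, 1.4]
gripper_width: 0.004
```

```bash
python3 -c "
from h import *
r=read_camera('wrist'); cv2.imwrite('pics/w2.png',r['pixels'][:,:,::-1])
go(.5305,-.049,.080,(.2436,.97))
go(.5305+.097*1.05,-.049-.02436*1.05,.080,(.2436,.97))
"
```

```text
pos [ 0.5298 -0.0464  0.109 ] t 3.68 F [0.8 0.2 0.2] shift cm [-0.23  0.13  2.9 ] twist 0.009
pos [ 0.5298 -0.0464  0.109 ] t 3.68 F [0.8 0.2 0.2] shift cm [-0.33 10.63  2.87] twist 0.009
```

View pics/w2.png

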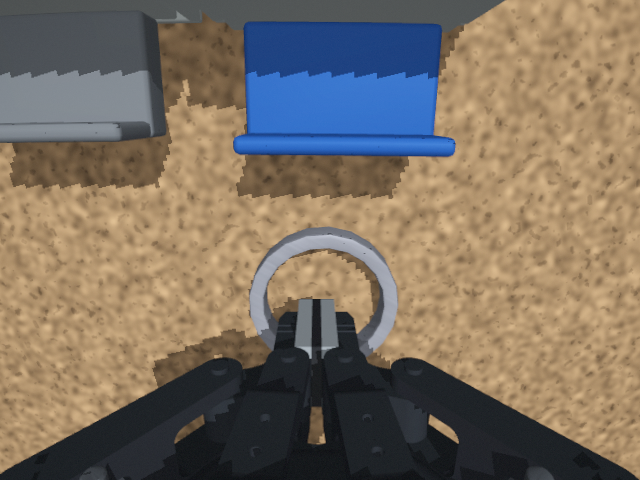

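Fingertips are above the bore, with the ring around pixel (323,295). Lowering the last 29 mm.

Request:
move_arm(
  gripper=[0,0,0,0],
  xyz=[
    [-0.2,0.1,1],
    [-0.2,0.1,2],
    [-0.2,0.1,2.8],
    [-0.2,0.1,2.8],
  ],
  twist=[0,0,0,0],
)

```text
t: 4.02
eef_pos: [0.5309, -0.0496, 0.0813]
tool_rot: [-0.0, 0.786, 0.618, -0.0]
contact_force: [-0.9, -0.2, -0.0]
gripper_width: 0.002
```

```bash
python3 -c "
from h import *
r=read_camera('wrist'); cv2.imwrite('pics/w3.png',r['pixels'][:,:,::-1])
go(.5305,-.049,.080,(.2436,.97))
"
```

```text
pos [ 0.5311 -0.0498  0.0817] t 4.07 F [-0.   0.4 -0.2] shift cm [ 0.06 -0.07  0.17] twist 0.007
```

View pics/w3.png

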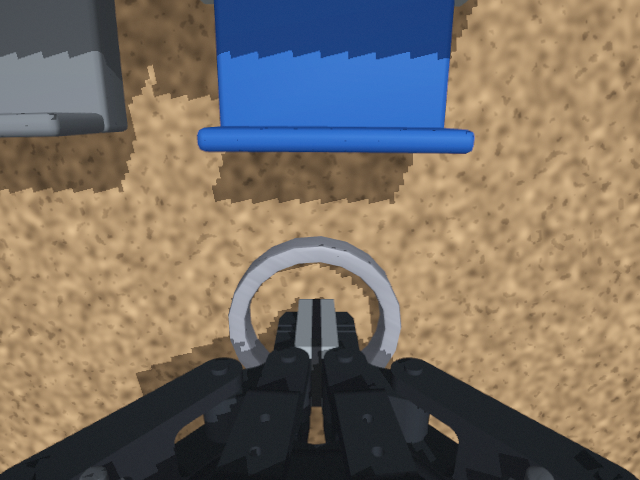

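The tips are inside the bore with no contact. Pushing sideways along +y of the tool.

Request:
move_arm(
  gripper=[0,0,0,0,0],
  xyz=[
    [0,0.6,0.1],
    [0,1.2,0.1],
    [0,2.0,0.1],
    [0,2.8,0.1],
    [0,3.6,0.1],
  ],
  twist=[0,0,0,0,0],
)

```text
t: 4.48
eef_pos: [0.5672, -0.0586, 0.0811]
tool_rot: [0.0, 0.786, 0.618, 0.0]
contact_force: [-1.2, 0.0, 1.5]
gripper_width: 0.0
```

Request:
move_arm(
  gripper=[0,0,0,0,0],
  xyz=[
    [0,1.0,0],
    [0,2.0,0],
    [0,3.0,0],
    [0,4.0,0],
    [0,4.8,0],
  ],
  twist=[0,0,0,0,0],
)

```text
t: 4.9
eef_pos: [0.6142, -0.0701, 0.0809]
tool_rot: [0.0, 0.786, 0.618, 0.0]
contact_force: [-0.6, 0.4, 0.9]
gripper_width: -0.006
```

Request:
move_arm(
  gripper=[0,0,0,0,0],
  xyz=[
    [0,1.0,0],
    [0,2.0,0],
    [0,2.7,0],
    [0,3.2,0],
    [0,3.4,0],
  ],
  twist=[0,0,0,0,0],
)

```text
t: 5.32
eef_pos: [0.6467, -0.0781, 0.0809]
tool_rot: [0.0, 0.786, 0.618, 0.0]
contact_force: [-1.8, -0.6, 0.8]
gripper_width: -0.002
```

```bash
python3 -c "
from h import *
r=read_camera('wrist'); cv2.imwrite('pics/w4.png',r['pixels'][:,:,::-1])
go(.632,-.075,.080,(.2436,.97))
"
```

```text
pos [ 0.6466 -0.078   0.0809] t 5.37 F [-0.1 -0.5 -0.1] shift cm [-0.05 -1.49  0.09] twist 0.007
```

View pics/w4.png

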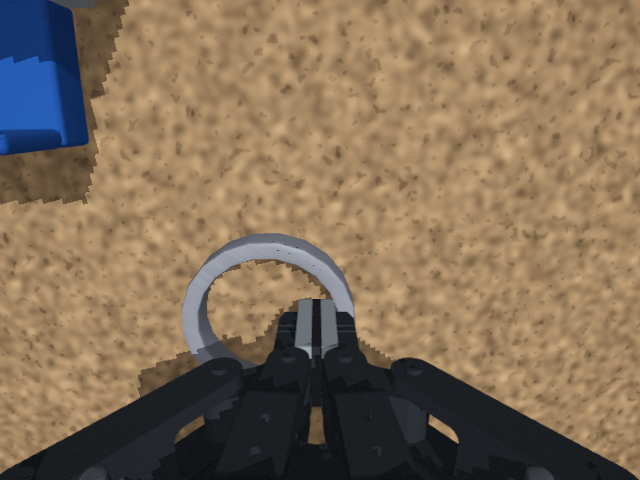

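The ring followed the tips, with its right wall against them at about (345,300). I'll back off to the bore centre and lift.

Request:
move_arm(
  gripper=[0,0,0,0,0],
  xyz=[
    [0,-0.5,0],
    [0,-0.8,0],
    [0,-0.8,-1.5],
    [0,-0.8,-5],
    [0,-0.8,-9],
  ],
  twist=[0,0,0,0,0],
)

```text
t: 5.78
eef_pos: [0.6362, -0.0756, 0.1709]
tool_rot: [-0.001, 0.786, 0.618, -0.002]
contact_force: [0.8, -0.1, 0.1]
gripper_width: -0.002
```

Request:
move_arm(
  gripper=[0,0,0,0,0],
  xyz=[
    [0,-3,-2],
    [0,-7,-2],
    [0,-10.5,-2],
    [0,-10.5,-2],
    [0,-10.5,-2],
  ],
  twist=[0,0,0,0,0],
)

```text
t: 6.2
eef_pos: [0.534, -0.0505, 0.1919]
tool_rot: [-0.001, 0.786, 0.618, 0.0]
contact_force: [0.5, -0.3, 0.5]
gripper_width: -0.002
```

Run:
```python
from h import *
for c in ['wrist','top']:
  r=read_camera(c); cv2.imwrite(f'pics/{c}5.png',r['pixels'][:,:,::-1])
  for q in ['ring_center','pocket_blue']:
    print(c,q,[(np.round(d['centre'],3).tolist(),round(d['p'],2)) for d in spot_point(q,c)[:2]])
  L=cut_out('ring_center',c)
  if L:
    m=L[0]['pixels'].astype(np.uint8); k=max(cv2.findContours(m,0,1)[0],key=cv2.contourArea)[:,0]
    print(cv2.minEnclosingCircle(px2plane(r,k,.014)[:,:2].astype(np.float32)))
  if c=='wrist':
    # blue lip top: blue mask, corners
    L=cut_out('pocket_blue',c)
    if L:
      m=L[0]['pixels'].astype(np.uint8); k=max(cv2.findContours(m,0,1)[0],key=cv2.contourArea)[:,0]
      P=px2plane(r,k,.050)[:,:2]; u=np.array([-.2436,-.97]); v=np.array([.97,-.2436])
      print('u range',(P@u).min(),(P@u).max(),'v',(P@v).min(),(P@v).max(), 'px',k.min(0),k.max(0))
      # lip end = max u
      print('lip edge pts',P[(P@u)>(P@u).max()-.002].mean(0))
go(.558,.039,.17,(.2436,.97))
```

```text
wrist ring_center []
wrist pocket_blue [([0.557, 0.043, 0.051], 0.59)]
((0.6260889768600464, -0.07091512531042099), 0.0358559712767601)
u range -0.20145571164468393 -0.1500375401856231 v 0.4873182901884066 0.5751853661034754 px [230  26] [412 136]
lip edge pts [0.55133877 0.01670493]
top ring_center []
top pocket_blue [([0.557, 0.04, 0.049], 0.97)]
pos [ 0.5364 -0.0513  0.1907] t 6.65 F [ 0.1 -0.1 -0.2] shift cm [ 9.29 -0.05  2.07] twist 0.007
```

View pics/wrist5.png

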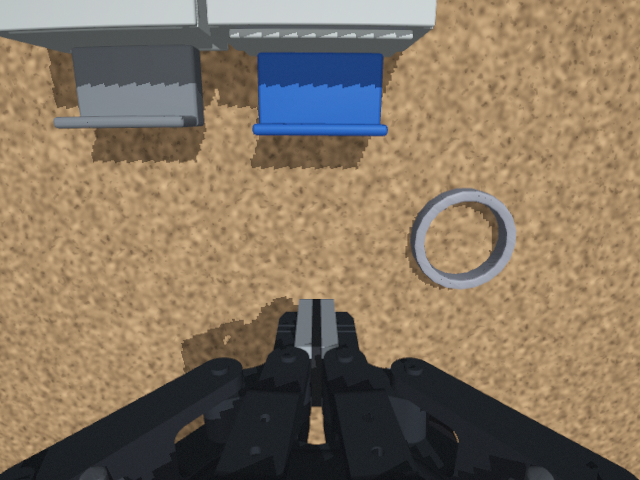

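View pics/top5.png

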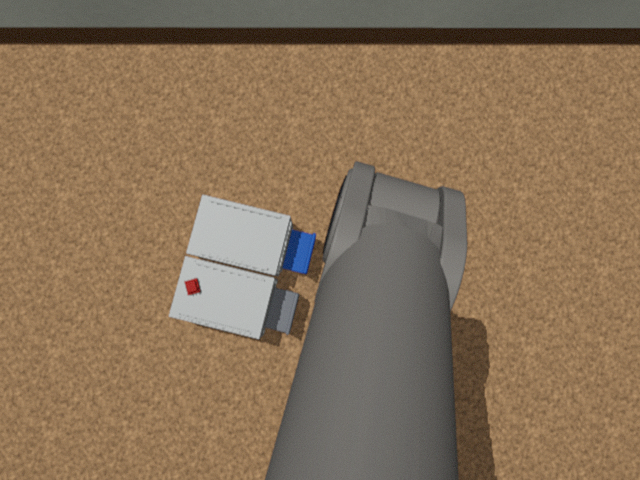

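The ring now sits at about pixel (463,238), measured at (0.626, -0.071). That is 93 mm off the drawer axis, and 76 mm is needed. I'll check the camera mount's clearance over the module before lowering into the pocket.

Run:
```python
from h import *
r=read_camera('wrist');C=-np.array(r['R']).T@r['t'];o=get_obs()
print('cam in tool',Rt().as_matrix().T@(C-o['eef_pos']))
go(.557,.041,.105,(.2436,.97))
```

```text
cam in tool [ 0.07688628 -0.00024546 -0.06888362]
pos [ 0.5363 -0.0513  0.1907] t 6.7 F [0.9 0.7 0.5] shift cm [ 9.46 -0.17  8.57] twist 0.007
```

Request:
move_arm(
  gripper=[0,0,0,0,0],
  xyz=[
    [3,-0.2,0],
    [6.5,-0.2,0],
    [9.4,-0.2,0],
    [9.4,-0.2,2.5],
    [9.4,-0.2,3.5],
  ],
  twist=[0,0,0,0,0],
)

```text
t: 7.12
eef_pos: [0.5562, 0.0434, 0.1542]
tool_rot: [-0.001, 0.785, 0.62, -0.0]
contact_force: [-0.8, 0.2, -0.3]
gripper_width: 0.002
```

Run:
```python
from h import *
for c in ['wrist','scene']:
  r=read_camera(c); cv2.imwrite(f'pics/{c}6.png',r['pixels'][:,:,::-1])
go(.557,.041,.105,(.2436,.97))
```

```text
pos [0.5548 0.04   0.154 ] t 7.22 F [ 0.2 -1.1  0.3] shift cm [0.16 0.21 4.9 ] twist 0.007
```

View pics/wrist6.png

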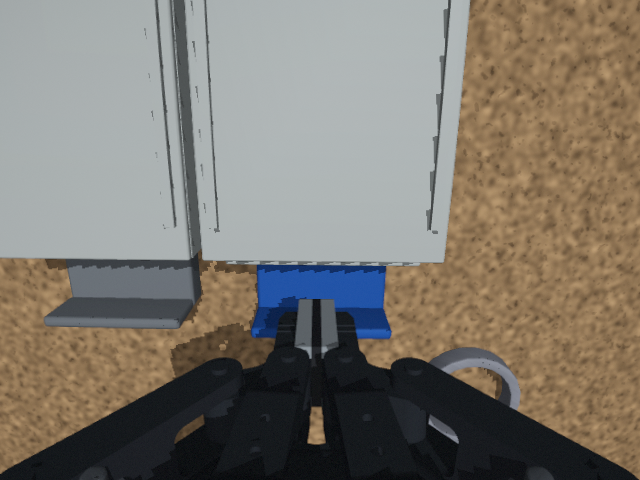

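View pics/scene6.png

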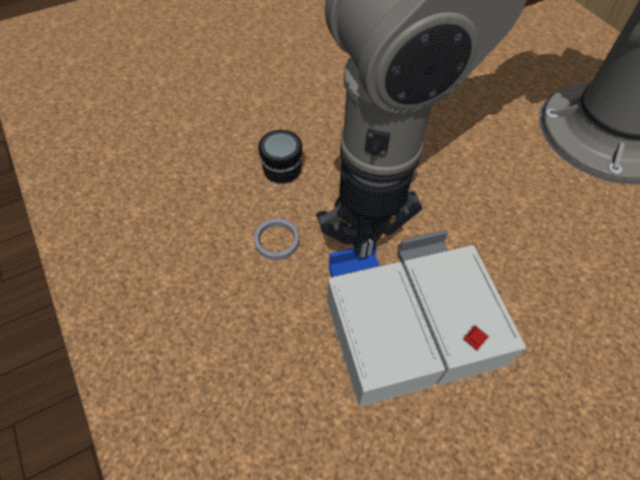

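In the scene view the closed tips are at (365,247) over the blue pocket, and the ring is clear at (277,239). Lowering into the pocket.

Request:
move_arm(
  gripper=[0,0,0,0,0],
  xyz=[
    [0.1,0.2,1.2],
    [0.1,0.2,2.4],
    [0.1,0.2,3.6],
    [0.1,0.2,4.8],
    [0.1,0.2,4.8],
  ],
  twist=[0,0,0,0,0],
)

```text
t: 7.63
eef_pos: [0.557, 0.0408, 0.1053]
tool_rot: [-0.001, 0.787, 0.618, -0.002]
contact_force: [-0.9, -0.3, 0.4]
gripper_width: 0.003
```

Run:
```python
from h import *
r=read_camera('wrist'); cv2.imwrite(f'pics/wrist7.png',r['pixels'][:,:,::-1])
go(.557,.041,.105,(.2436,.97))
```

```text
pos [0.5575 0.0408 0.1064] t 7.68 F [-0.4 -0.3  0.2] shift cm [ 0.01 -0.06  0.14] twist 0.006
```

View pics/wrist7.png

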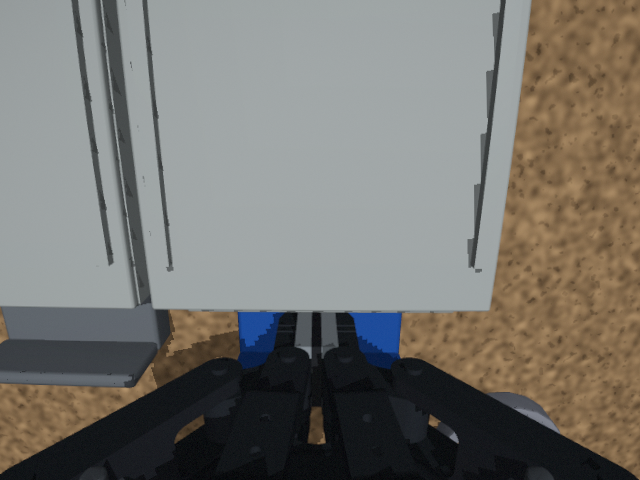

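The tips are in the pocket without contact. Drawing it out along tool -x.

Request:
move_arm(
  gripper=[0,0,0,0,0],
  xyz=[
    [-0.4,0,0],
    [-0.8,0,0],
    [-1.3,0,0],
    [-1.8,0,0],
    [-2.4,0,0],
  ],
  twist=[0,0,0,0,0],
)

```text
t: 8.1
eef_pos: [0.5532, 0.0181, 0.1083]
tool_rot: [0.0, 0.786, 0.618, 0.001]
contact_force: [1.2, 2.1, -0.3]
gripper_width: 0.002
```

Request:
move_arm(
  gripper=[0,0,0,0,0],
  xyz=[
    [-0.7,0,0],
    [-1.4,0,0],
    [-2.1,0,0],
    [-2.8,0,0],
    [-3.5,0,0],
  ],
  twist=[0,0,0,0,0],
)

```text
t: 8.52
eef_pos: [0.5445, -0.0169, 0.1081]
tool_rot: [0.0, 0.786, 0.618, 0.0]
contact_force: [1.6, 3.0, 2.4]
gripper_width: 0.003
```

Request:
move_arm(
  gripper=[0,0,0,0,0],
  xyz=[
    [-0.7,0,0],
    [-1.4,0,0],
    [-2.0,0,0],
    [-2.5,0,0],
    [-2.8,0,0],
  ],
  twist=[0,0,0,0,0],
)

```text
t: 8.93
eef_pos: [0.5377, -0.0443, 0.1079]
tool_rot: [0.0, 0.787, 0.617, -0.0]
contact_force: [1.0, 1.2, 2.2]
gripper_width: 0.0
```

Run:
```python
from h import *
for c in ['wrist','scene']:
  r=read_camera(c); cv2.imwrite(f'pics/{c}8.png',r['pixels'][:,:,::-1])
  print(c,[(np.round(d['centre'],3).tolist(),round(d['p'],2)) for d in spot_point('pocket_blue',c)[:2]])
go(.557-.02436,.041-.097,.105,(.2436,.97))
```

```text
wrist []
scene [([0.54, -0.038, 0.051], 0.58)]
pos [ 0.5375 -0.0437  0.1076] t 9.13 F [ 1.1 -0.3  0.2] shift cm [-1.31 -0.18  0.26] twist 0.007
```

View pics/scene8.png

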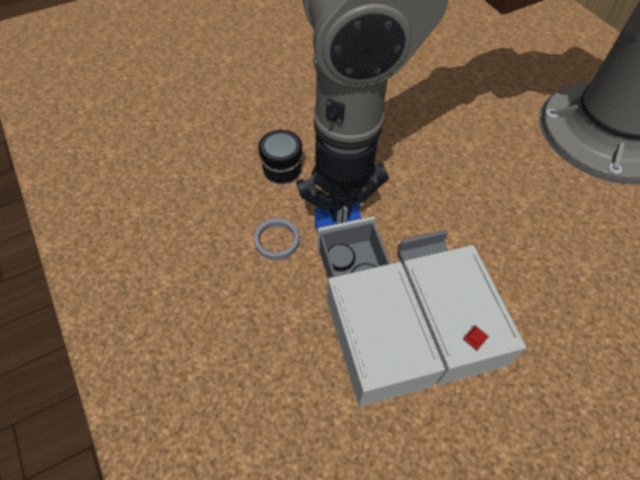

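View pics/wrist8.png

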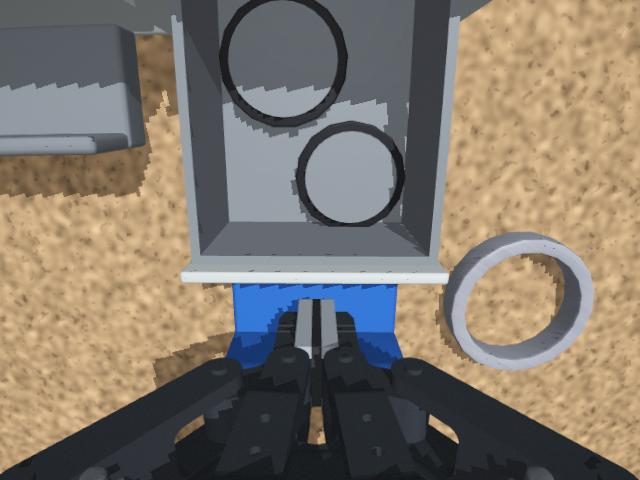

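The drawer is opening with its caps visible, and the ring stays beside it. I'll continue slowly to the stop while watching the force.

Request:
move_arm(
  gripper=[0,0,0,0,0],
  xyz=[
    [-0.4,0,0],
    [-0.7,0,0],
    [-1.0,0,0],
    [-1.3,0,0],
    [-1.5,0,0],
  ],
  twist=[0,0,0,0,0],
)

```text
t: 9.55
eef_pos: [0.5341, -0.0581, 0.1077]
tool_rot: [-0.0, 0.786, 0.618, -0.0]
contact_force: [0.9, 2.9, -1.1]
gripper_width: -0.002
```

Request:
move_arm(
  gripper=[0,0,0,0],
  xyz=[
    [-0.2,0,0],
    [-0.4,0,0],
    [-0.4,0,0],
    [-0.4,0,0],
  ],
  twist=[0,0,0,0],
)

```text
t: 9.88
eef_pos: [0.5333, -0.0612, 0.1078]
tool_rot: [-0.0, 0.786, 0.618, 0.0]
contact_force: [0.5, 4.2, -1.9]
gripper_width: 0.001
```

Request:
move_arm(
  gripper=[0,0,0,0],
  xyz=[
    [-0.2,0,0],
    [-0.3,0,0],
    [-0.3,0,0],
    [-0.3,0,0],
  ],
  twist=[0,0,0,0],
)

```text
t: 10.22
eef_pos: [0.5333, -0.0615, 0.1078]
tool_rot: [-0.001, 0.786, 0.619, 0.001]
contact_force: [1.0, 11.1, -1.6]
gripper_width: 0.0
```

Run:
```python
from h import *
for i in range(3):
  read_camera('scene');go(.557-.02436,.041-.097,.105,(.2436,.97))
```

```text
pos [ 0.5332 -0.0615  0.1078] t 10.27 F [ 1.7 11.  -2.1] shift cm [ 0.52 -0.19  0.28] twist 0.01
pos [ 0.5332 -0.0615  0.1078] t 10.32 F [ 1.6 11.5 -1.7] shift cm [ 0.52 -0.19  0.28] twist 0.01
pos [ 0.5333 -0.0615  0.1078] t 10.37 F [ 1.  11.1 -1.2] shift cm [ 0.52 -0.19  0.28] twist 0.01
```

It stalled at 11 N with no further motion, so this is the stop. I'll nudge a little more to confirm, then centre the tips in the pocket and lift clear.

Request:
move_arm(
  gripper=[0,0,0],
  xyz=[
    [-0.2,0,0],
    [-0.2,0,0],
    [-0.2,0,0],
  ],
  twist=[0,0,0],
)

```text
t: 10.62
eef_pos: [0.5332, -0.0617, 0.1078]
tool_rot: [-0.002, 0.785, 0.619, 0.002]
contact_force: [2.0, 16.5, -1.3]
gripper_width: 0.001
```

Request:
move_arm(
  gripper=[0,0,0,0,0],
  xyz=[
    [0.6,0,0],
    [1.1,0,0],
    [1.1,0,0],
    [1.1,0,-1.5],
    [1.1,0,-3.5],
  ],
  twist=[0,0,0,0,0],
)

```text
t: 11.03
eef_pos: [0.5337, -0.0571, 0.1422]
tool_rot: [-0.0, 0.787, 0.617, -0.002]
contact_force: [-0.2, 0.4, 0.6]
gripper_width: -0.0
```

Request:
move_arm(
  gripper=[0,0,0,0,0],
  xyz=[
    [0,0,-3],
    [0,0,-7],
    [0,0,-11],
    [0,0,-15],
    [0,0,-15],
  ],
  twist=[0,0,0,0,0],
)

```text
t: 11.45
eef_pos: [0.5381, -0.0584, 0.3004]
tool_rot: [0.004, 0.787, 0.617, 0.005]
contact_force: [1.3, 0.6, 0.9]
gripper_width: -0.001
```

Run:
```python
from h import *
for c in ['wrist','scene']:
  r=read_camera(c); cv2.imwrite(f'pics/{c}9.png',r['pixels'][:,:,::-1])
  for q in ['unit_blue','pocket_blue','ring_center','lens','loupe','cover']:
    print(c,q,[(np.round(d['centre'],3).tolist(),round(d['p'],2)) for d in spot_point(q,c)[:2]])
go(.557-.02436,.041-.097,.105,(.2436,.97))
```

```text
wrist unit_blue []
wrist pocket_blue [([0.534, -0.049, 0.052], 0.89)]
wrist ring_center []
wrist lens [([0.561, -0.196, 0.0], 0.61)]
wrist loupe [([0.449, -0.152, -0.0], 0.71)]
wrist cover []
scene unit_blue [([0.58, 0.136, -0.005], 0.69), ([0.446, -0.151, 0.005], 0.28)]
scene pocket_blue [([0.536, -0.051, 0.049], 0.64)]
scene ring_center []
scene lens [([0.56, -0.193, 0.0], 0.79), ([0.478, 0.161, -0.001], 0.51)]
scene loupe [([0.443, -0.15, 0.004], 0.55)]
scene cover [([0.5, 0.209, 0.072], 0.54), ([0.48, 0.163, -0.004], 0.53)]
pos [ 0.5348 -0.056   0.2926] t 12.15 F [-0.2 -0.5 -0.6] shift cm [-0.05 -0.2  18.76] twist 0.007
```

View pics/wrist9.png

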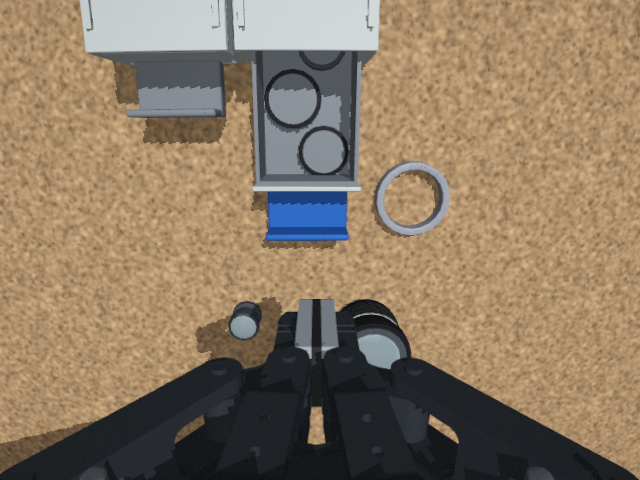

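View pics/scene9.png

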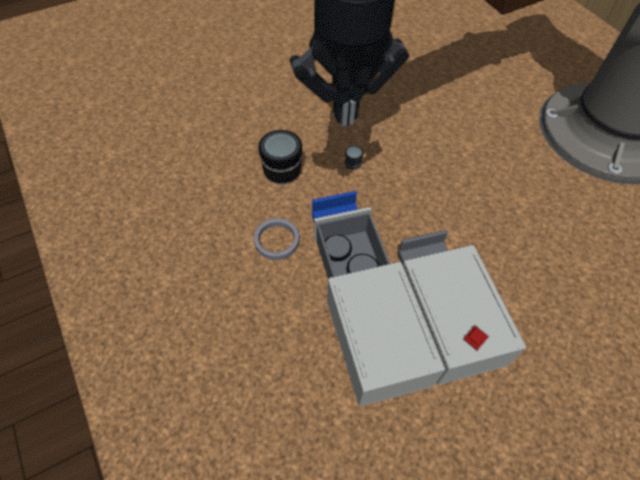

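```bash
python3 -c "
from station import *
print(hand_in())"
```

```text
the job is handed in; nothing more can be done
None
```

I slid the ring out of the drawer's path, drew the blue-pull drawer out to its stop, and handed the job in at about 12 s.

- **Ring:** I put the closed fingertips into its bore and slid it sideways over the top without lifting it. It measured about (0.626, -0.071), 93 mm off the drawer's axis; 76 mm is needed to clear the drawer. It was still well beside the open drawer in the last pictures.
- **Drawer:** I hooked the lip and pulled until the tool stalled, with the force rising from 3 to 16 N and no further movement. I then lifted clear. The pocket was last seen about 191 mm out from the unit's centre, against 194 mm expected at the stop, which is within the measuring error.
- **Everything else:** In the last pictures the grey drawer looks shut, and the lens, loupe and red cover are within 3–5 mm of where they started, about the detection error. The gripper was clear of everything.

**Checks that failed:** the `spot_point` network did not find the ring in its new place, so its position comes from the outline in the wrist picture. It also gave a few low-confidence false matches, which I ignored.

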